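Click the stock wheel round to red

ROBOT

A 6-joint arm with a two-finger parallel gripper is mounted at the origin on the work surface. World frame = base frame: x ahead of the robot, y to its left, z up, the work surface at z = 0. Lengths are in m, angles in rad, forces in N, time in s.
With the tool pointing down it reaches from about 0.35 to 0.875 m from the base axis. Payload 15.5 kg.
Tool frame: the origin (TCP) lies at the very end of the fingers, on their centre line; the grasp point (between the pads) lies 19 mm behind it; z points along the fingers, y is the line along which they close (so a half turn about z gives the same grasp; the last joint's range is limited). The gripper opens to 85 mm and grips with 20 to 120 N. Pads are 22 mm wide; open, the fingers measure 114 mm over their backs; the gripper's body (76 mm by 85 mm) begins 54 mm behind the grasp point. The pads swing forward as they close: fully open they stand 13 mm farther back than shut.
Start: joints at [1.028, 0.494, 1.345, -0, 1.302, -0.096], TCP at [0.27, 0.564, 0.206] pointing down, gripper open.
Joint ranges: [-2.91, 2.91], [-0.82, 2.16], [0.22, 2.67], [-1.22, 4.37], [0.12, 2.79], [-3.08, 3.08]. Speed limits (rad/s): [1.89, 1.89, 2.57, 3.01, 3.01, 3.01].

INTERFACE

Orientations are given as a unit quaternion [w, x, y, z].
In Python, from bench import env, optics, nets gives the robot as it stands.
- The arm moves only by the shell command python3 -m inch 'ROWS' [FORCE]. ROWS is JSON, a list of rows, each a list of 3 entries, a list of its own where there are three numbers: the shift along the tool's x, y, z each as a share of 0.3 m, from -1 to 1, then the turn, a rotation vector about the tool's x, y, z each as a share of 90 degrees, from -1 to 1, then the closure, from -1 (fully open) to 1 (shut). A call has 1 to 20 rows; each row shifts and turns the commanded pose from where the row before left it, along the tool's axes as they then stand; what a row does not reach is not made up. A row lasts 1/10 s, in which the tool goes at most 50 mm and 8.59 degrees, less where a joint would pass 70% of its speed; a pose out of reach is approached as far as the arm can. A call with a number of a shift or a turn outside -1 to 1 is refused whole. A call with a gripper value outside its range is refused whole. The fingers move at their own pace and stop on an object; FORCE is the grip in N (left out, the last holds). Time passes only in rows, so rows that do not move let the fingers close. It gives the time, the measured TCP pose, the force, the opening and the grip force at its end, in the units of the state.
- env.observe(): the state, without advancing time (a new reading comes with each control period).
- optics.read_camera(name): name is "scene" or "side" or "wrist"; returns a dict with "img" (480x640x3 uint8, red, green, blue), "z_map" (480x640 float32, m along the optical axis (not along the pixel's ray), 0 where there is no reading), "fx", "fy", "cx", "cy" (pixels), "D" ([k1, k2, p1, p2, k3] as OpenCV has them; the pictures are not rectified), "R" (3x3) and "t" (3): a world point X has camera coordinates R X + t; the wrist camera has in their place "hand_eye" (4x4, takes a point from camera to tool coordinates, whose origin is the TCP and whose axes are the flange's). Camera axes: x right, y down, z forward; pixel columns grow to the right and rows downward; lengths in m; the calibration is good to about 2 mm. A picture is of the moment at which its call begins: read the wrist's pose just before it.
- env.job_done(): hands the job in; it is judged then, once.
Trained networks look in the newest picture that a camera, given by its name, has taken for a name from the list of things; names that differ only in an ending like _2 or _b are one class to them, and where a whole thing is asked for, a point or a joint stands for the part that bears it (a point fixed in the world has none). Each returns a list of dicts, best first, with "score" (0 to 1); they miss things now and then, are a little off and sometimes report something else, mostly with a low value. They report only what shows in the picture. A call takes as long as a camera call. They do not tell look-alikes from the thing itself.
- nets.spot_in(camera, thing): "xyz" ([x, y, z] in m, in the coordinates of the camera as it stood for that picture, good to about 4 mm: the middle of the surface that is visible of it).
- nets.trace(camera, thing): "region" (480x640 bool, what is visible of it).
The state is a dict: "clock": time; "joint_pos": joint angles; "dq": joint speeds; "joint_torque": joint torques, N m; "tool_pos": TCP position; "eef_rot": TCP orientation; "contact_force": force on the tool from outside, world axes, zero at the start; "wrist_torque": the same for the moment, N m; "width": finger opening in m; "grasp_force": force on a finger pad.
Only numpy, scipy, OpenCV 4.12 (cv2) and the standard library are available. Lean on these libraries where they do the work, as an engineer would, in place of code of your own. Each camera call takes 0.05 s, during which the arm holds its last target. There are 200 camera calls.

TASK

This shelf's tins have run low: with a fingertip, flick the lugs on the stock wheel's edge to advance it the way the white arrow shows (anticlockwise from above). Let it settle at the yellow tab, the last one before red, then give it one more click so that the red tab comes to rest at the white pointer; do not go past red. Be gentle, do not pinch the wheel, and leave the tins standing where they are.

Things in the scene. Friction and masses are not known exactly. Their poses are not given: they have to be found in the camera images.
- stand: Grey base plate of the stock wheel, screwed to the bench: x from -86 to +92 mm, 180 mm along y, top at z = 16 mm. Origin on the bench straight under the wheel's axis; z up; -x is the front, free to reach (faces the robot within 0.4 rad). A rear guard stands at x = 72 to 90 mm, 150 mm long, 56 mm high. A white arrow on the plate's front strip points to its -y: the way the wheel's front edge advances.
- wheel (a joint): Angle of the stock wheel about its vertical axis, rad, growing as it advances (anticlockwise from above; its front edge moves to the stand's -y). 0 = red tab at the white pointer. It rests in clicks, at multiples of pi/4; starts 2 to 5 clicks before red (-1.57 to -3.93). Once in a long while it starts balanced half-way between two of these: a light push tips it into the next. Red counts at 0, not at -2 pi.
- wheel_axis (a point): Wheel's axis at the drum's top, 54 mm above the bench (axes of the stand). Black drum, radius 46 mm. Out of it stand 8 equal black lugs, straight radial paddles 6 mm thick, out to 66 mm radius, 24 to 54 mm above the bench. Neighbouring lugs leave a gap 36 mm wide at 55 mm radius. At rest gaps lie at 0, 45, 90.. degrees from the stand's x axis, lugs half-way between.
- front_gap (a point): Centre of the gap between two lugs at the very front, when the wheel is at rest: 60 mm from the axis, 39 mm above the bench (fixed to the stand). A sprung detent: leaving a click takes about 3 N on a lug; past half a click the wheel snaps on into the next by itself and damping stops it there. A slow fingertip pushing a lug through 0.6 to 0.8 of a click makes exactly one.
- pointer (a point): Tip of the white pointer on the rear guard's top, 66 mm from the axis, 59 mm above the bench; it points at the axis.
- red_tab (a point): Centre of the red tab (21 x 17 mm) on the drum's top, 32 mm from the axis, 55.5 mm above the bench; turns with the wheel. Each gap has such a tab in line with it; in the order in which they come to the pointer: white, white, green, green, green, green, yellow, red.
- tin_blue_mid (a point): Centre, half-way up, of the blue-banded pet-food tin (66 mm across, 38 mm tall, about 0.19 kg) that stands loose on the bench near the stock wheel. Leave it alone.
- tin_green_mid (a point): Centre, half-way up, of the green-banded pet-food tin (66 mm across, 38 mm tall, about 0.19 kg) that stands loose on the bench near the stock wheel. Leave it alone.
- tin_copper_mid (a point): Centre, half-way up, of the copper-banded pet-food tin (66 mm across, 38 mm tall, about 0.19 kg) that stands loose on the bench near the stock wheel. Leave it alone.
Things that resemble listed ones, but are neither listed nor needed, are in the scene too. Leave any pink look-alike of the part that bears tin_green_mid alone. What is shaped like the part that bears tin_blue_mid but black is not meant.

How it is judged:
On the way, in this order (a step that is already met when the one before it is completed fails the run):
1. the wheel rests in the last click before red (yellow tab at the pointer) (value of joint wheel between -0.905398 and -0.665398 rad and velocity of joint wheel between -0.15 and 0.15 rad/s), for 0.2 s.
2. the wheel rests with the red tab at the pointer (value of joint wheel between -0.12 and 0.12 rad and velocity of joint wheel between -0.15 and 0.15 rad/s), for 0.2 s.
At the end, for the whole second after the job is handed in: The wheel rests in its click with the red tab at the pointer (within 0.12 rad), and the tins stand upright within 20 mm of where they were (all of step 2 and distance of each of tin_blue_mid, tin_green_mid, tin_copper_mid from where it was at the start of the episode below 0.02 m and angle between each of tin_blue_mid, tin_green_mid, tin_copper_mid's own z axis and vertical below 0.2 rad); the robot touches nothing.
It fails at once if the wheel is turned more than half a click past red (value of joint wheel above 0.431969 rad).
It fails at once if the wheel is turned backwards until a white tab comes to the pointer (value of joint wheel below -4.39823 rad).
It fails at once if the wheel is pinched or pushed harder than 25 N (contact force between the fingers and wheel above 25 N).
It fails at once if the wheel is worked with anything but the fingers (contact force between the arm and wheel above 1 N).
It fails at once if a tin is moved 20 mm, lifted or tipped (not (distance of each of tin_blue_mid, tin_green_mid, tin_copper_mid from where it was at the start of the episode below 0.02 m and angle between each of tin_blue_mid, tin_green_mid, tin_copper_mid's own z axis and vertical below 0.2 rad)).
It also fails if it takes over 64 s, if anything falls off the work surface, if the arm or the gripper's body presses on something with over 40 N, if the wrist force passes 120 N, or if a joint passes its speed limit or range.

## Working session

There is one attempt and no reset: what is moved stays moved. The work goes in short steps, Python scripts to look and compute and a shell command to move; the robot and the scene stay as the last step left them, time stands still between calls to the robot, and variables do not carry over. Pictures are saved under pics/ and viewed, at most 10 in all, crops included, and the job is handed in when it is done.

```bash
ls; mkdir -p pics; cat > h.py <<'E'
import numpy as np, cv2
from scipy.spatial.transform import Rotation as Ro
from bench import env, optics, nets
def save(c,n): cv2.imwrite('pics/'+n,c['img'][:,:,::-1])
def K(c): return np.array([[c['fx'],0,c['cx']],[0,c['fy'],c['cy']],[0,0,1.]])
def pose(s):
    q=s['eef_rot']; return Ro.from_quat([q[1],q[2],q[3],q[0]]).as_matrix(),np.array(s['tool_pos'])
def c2w(c,P,s=None):
    P=np.atleast_2d(P)
    if 'R' in c: return (P-np.array(c['t']))@np.array(c['R'])
    H=np.array(c['hand_eye']);P=P@H[:3,:3].T+H[:3,3];R,t=pose(s);return P@R.T+t
def proj(c,X,s=None):
    X=np.atleast_2d(X)
    if 'R' in c: P=X@np.array(c['R']).T+np.array(c['t'])
    else:
        R,t=pose(s);H=np.array(c['hand_eye']);P=((X-t)@R-H[:3,3])@H[:3,:3]
    return cv2.projectPoints(P,np.zeros(3),np.zeros(3),K(c),np.array(c['D'],float))[0][:,0]
def cloud(c,s=None):
    v,u=np.nonzero(c['z_map']>0);z=c['z_map'][v,u]
    n=cv2.undistortPoints(np.c_[u,v].astype(float)[:,None],K(c),np.array(c['D'],float))[:,0]
    return c2w(c,np.c_[n*z[:,None],z],s),u,v
E
python3 - <<'E'
from h import *
print(env.observe())
for n in ['scene','side']:
    c=optics.read_camera(n);save(c,n+'0.png')
    for th in ['stand','wheel','red_tab','pointer','tin_blue_mid','tin_green_mid','tin_copper_mid']:
        try: print(n,th,[(round(d['score'],2),c2w(c,d['xyz'])[0].round(3)) for d in nets.spot_in(n,th)[:4]])
        except Exception as e: print(th,e)
E
```

```text
pics
{'clock': 0.0, 'joint_pos': array([ 1.02849937e+00,  4.94185225e-01,  1.34612048e+00, -1.98583384e-05,
        1.30250605e+00, -9.54865269e-02]), 'dq': array([ 9.52341334e-04,  9.85114563e-04, -4.99999466e-05,  1.08577625e-04,
        6.97838553e-04, -7.19355635e-04]), 'joint_torque': array([-1.74135021e-03, -8.82176471e+01, -3.83854973e+01, -4.23973170e-04,
        1.04894140e-02, -4.19597473e-05]), 'tool_pos': array([0.2698517 , 0.56331188, 0.20500261]), 'eef_rot': array([-1.82012946e-04,  2.21548877e-01,  9.75149077e-01, -5.81819697e-04]), 'contact_force': array([ 0.57664308, -0.46469269,  0.41114724]), 'wrist_torque': array([0.0016475 , 0.01252149, 0.01920861]), 'grasp_force': 0.0, 'width': 0.08547392208067946}
scene stand [(0.72, array([0.576, 0.007, 0.032]))]
scene wheel []
scene red_tab [(0.8, array([0.562, 0.024, 0.058]))]
scene pointer [(0.64, array([0.578, 0.008, 0.031]))]
scene tin_blue_mid [(0.95, array([ 0.818, -0.068,  0.037])), (0.62, array([ 0.711, -0.062,  0.043]))]
scene tin_green_mid [(0.97, array([ 0.549, -0.141,  0.04 ])), (0.84, array([ 0.51 , -0.249,  0.037]))]
scene tin_copper_mid [(0.86, array([0.643, 0.21 , 0.038]))]
side stand [(0.61, array([0.539, 0.006, 0.017]))]
side wheel [(0.81, array([0.54 , 0.021, 0.053]))]
side red_tab [(0.8, array([0.537, 0.016, 0.05 ]))]
side pointer [(0.59, array([0.538, 0.003, 0.018]))]
side tin_blue_mid [(0.66, array([ 0.694, -0.061,  0.035])), (0.55, array([ 0.803, -0.067,  0.029]))]
side tin_green_mid [(0.9, array([ 0.496, -0.253,  0.041])), (0.71, array([ 0.526, -0.147,  0.037]))]
side tin_copper_mid [(0.68, array([0.632, 0.204, 0.032]))]
```

View pics/scene0.png

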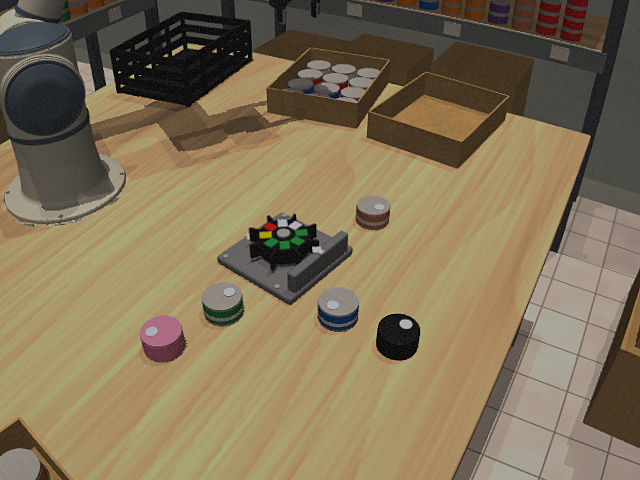

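View pics/side0.png

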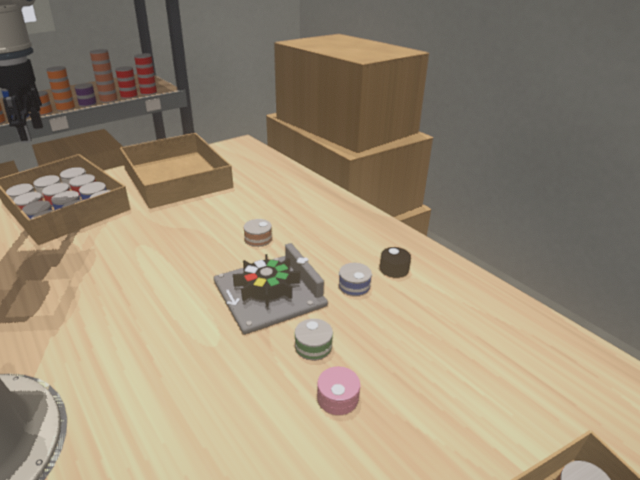

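The wheel is at about (0.555, 0.01), with red two or more clicks off at the robot-left side (scene ~(270,227)) and yellow next at (265,235). I'll move above it, shut the gripper and look closer.

```bash
python3 -m inch '[[[-0.105,-0.086,-0.011],[0,0,0],1],[[-0.105,-0.086,-0.011],[0,0,0],1],[[-0.105,-0.086,-0.011],[0,0,0],1],[[-0.105,-0.086,-0.011],[0,0,0],1],[[-0.105,-0.086,-0.011],[0,0,0],1],[[-0.105,-0.086,-0.011],[0,0,0],1],[[-0.105,-0.086,-0.011],[0,0,0],1],[[-0.105,-0.086,-0.011],[0,0,0],1],[[-0.105,-0.086,-0.011],[0,0,0],1],[[-0.105,-0.086,-0.011],[0,0,0],1],[[-0.105,-0.086,-0.011],[0,0,0],1],[[-0.105,-0.086,-0.011],[0,0,0],1],[[-0.105,-0.086,-0.011],[0,0,0],1],[[-0.105,-0.086,-0.011],[0,0,0],1],[[-0.105,-0.086,-0.011],[0,0,0],1]]' 20
python3 -m inch '[[[0,0,0],[0,0,0.089],1],[[0,0,0],[0,0,0.089],1],[[0,0,0],[0,0,0.089],1],[[0,0,0],[0,0,0.089],1],[[0,0,0],[0,0,0.089],1],[[0,0,0],[0,0,0.089],1],[[0,0,0],[0,0,0.089],1],[[0,0,0],[0,0,0.089],1],[[0,0,0],[0,0,0],1],[[0,0,0],[0,0,0],1]]'
python3 - <<'E'
from h import *
s=env.observe();c=optics.read_camera('wrist');save(c,'w1.png')
print(pose(s),s['joint_pos'],np.array(c['hand_eye']).round(3))
for th in ['wheel','stand','red_tab','pointer']: print(th,[(round(d['score'],2),c2w(c,d['xyz'],s)[0].round(4)) for d in nets.spot_in('wrist',th)[:3]])
E
```

```text
clock: 2.3
tool_pos: [0.5294, 0.0088, 0.2554]
eef_rot: [0.0, 0.222, 0.975, 0.0]
contact_force: [0.5, 1.3, -0.4]
width: 0.0001
grasp_force: 0.0
clock: 3.3
tool_pos: [0.529, 0.0105, 0.2551]
eef_rot: [0.0, 0.704, 0.711, 0.0]
contact_force: [-0.1, -1.3, 0.1]
width: -0.0004
grasp_force: 0.0
(array([[-9.93594807e-03,  9.99950635e-01,  7.31462339e-05],
       [ 9.99950637e-01,  9.93594829e-03, -2.56917790e-06],
       [-3.29582827e-06,  7.31170960e-05, -9.99999997e-01]]), array([0.52896425, 0.01047794, 0.25511491])) [-9.30876521e-02  3.10044019e-01  1.50927574e+00  4.37564003e-06
  1.32219983e+00 -1.03024840e-01] [[-0.    -0.952 -0.307  0.079]
 [ 1.     0.    -0.001 -0.001]
 [ 0.001 -0.307  0.952 -0.169]
 [ 0.     0.     0.     1.   ]]
wheel [(0.92, array([0.5479, 0.0417, 0.052 ]))]
stand [(0.79, array([0.5566, 0.0495, 0.0181]))]
red_tab [(0.61, array([0.5494, 0.0413, 0.0546]))]
pointer [(0.72, array([0.5602, 0.0552, 0.0148])), (0.47, array([0.5461, 0.0416, 0.0535]))]
```

View pics/w1.png

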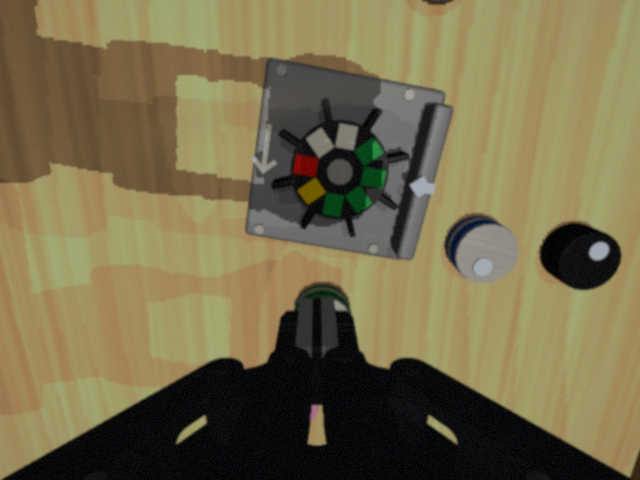

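Red (305,165) is opposite the pointer (422,187), so 4 clicks to go (green is at the pointer, yellow at (312,190)). Next I'll measure the axis and yaw with every camera.

```bash
cat > meas.py <<'E'
from h import *
def meas(n):
    s=env.observe();c=optics.read_camera(n)
    P,u,v=cloud(c,s)
    hsv=cv2.cvtColor(c['img'],cv2.COLOR_RGB2HSV)[v,u].astype(int)
    near=(abs(P[:,0]-.555)<.13)&(abs(P[:,1]-.02)<.13)
    top=near&(P[:,2]>.047)&(P[:,2]<.062)
    print(n,'top n',top.sum())
    for nm,m in [('red',((hsv[:,0]<6)|(hsv[:,0]>174))),('yel',(abs(hsv[:,0]-27)<5)),('grn',(abs(hsv[:,0]-68)<15))]:
        k=top&m&(hsv[:,1]>150)&(hsv[:,2]>50)
        if k.sum(): print(nm,k.sum(),np.median(P[k],0).round(4))
    k=top
    g=near&(P[:,2]>.009)&(P[:,2]<.022)
    r=cv2.minAreaRect((P[g][:,:2]*1000).astype(np.float32))
    print('plate',r, 'z',np.median(P[g][:,2]))
    guard=near&(P[:,2]>.05)&(P[:,2]<.062)
    return c,s,P,u,v
if __name__=='__main__':
    for n in ['scene','side','wrist']: meas(n)
E
python3 meas.py
```

```text
scene top n 2528
red 83 [0.5187 0.0427 0.0558]
yel 75 [0.5246 0.0195 0.0557]
grn 276 [0.5731 0.0247 0.0556]
plate ((575.88671875, 6.713226318359375), (233.86961364746094, 237.673583984375), 81.65990447998047) z 0.01591878865788935
side top n 1853
red 45 [0.5182 0.0425 0.0537]
plate ((581.7588500976562, 31.16681671142578), (184.6864776611328, 238.53782653808594), 80.57978820800781) z 0.014302270263878751
wrist top n 12048
red 487 [0.517  0.0446 0.0559]
yel 451 [0.5226 0.0205 0.056 ]
grn 1566 [0.5711 0.0273 0.056 ]
plate ((575.203857421875, 3.3358917236328125), (243.60223388671875, 236.70840454101562), 80.98934936523438) z 0.016531501367563345
```

```bash
python3 -m inch '[[[0,0,0],[0,0,0.0585],1],[[0,0,0],[0,0,0.0585],1],[[0.0177,-0.051,0.122],[0,0,0],1],[[0.0177,-0.051,0.122],[0,0,0],1],[[0.0177,-0.051,0.122],[0,0,0],1],[[0.0177,-0.051,0.122],[0,0,0],1],[[0.0177,-0.051,0.122],[0,0,0],1],[[0.0177,-0.051,0.122],[0,0,0],1],[[0,0,0],[0,0,0],1],[[0,0,0],[0,0,0],1]]'
cat > rel.py <<'E'
from h import *
A=np.array([.5485,.0395]);psi=np.radians(-9.8)
def rel():
    s=env.observe();R,t=pose(s);e=np.array([[np.cos(psi),np.sin(psi)],[-np.sin(psi),np.cos(psi)]])
    p=e@(t[:2]-A);h=np.degrees(np.arctan2(R[1,0],R[0,0])-psi)-90
    print('stand xy mm',(p*1000).round(1),'r',round(np.hypot(*p)*1000,1),'ang from front(+=advance)',np.degrees(np.arctan2(-p[1],-p[0])).round(1),'toolhead err',h.round(1),'z',t[2].round(4),s['contact_force'].round(1),'t',s['clock'])
rel()
E
cat > look.py <<'E'
import sys
from rel import *
s=env.observe();c=optics.read_camera('scene');P,u,v=cloud(c,s)
hsv=cv2.cvtColor(c['img'],cv2.COLOR_RGB2HSV)[v,u].astype(int)
m=(np.hypot(P[:,0]-A[0],P[:,1]-A[1])<.05)&(P[:,2]>.047)&(hsv[:,1]>150)&(hsv[:,2]>50)
for nm,q in [('red',((hsv[:,0]<6)|(hsv[:,0]>174))),('yel',(abs(hsv[:,0]-27)<5)),('grn',(abs(hsv[:,0]-68)<15))]:
    k=m&q
    if k.sum()>5:
        d=np.median(P[k],0)[:2]-A; print(nm,k.sum(),'wheel-frame angle deg',(np.degrees(np.arctan2(d[1],d[0])-psi)).round(1))
if len(sys.argv)>1:
    x,y=proj(c,[A[0],A[1],.05])[0].astype(int); cv2.imwrite('pics/'+sys.argv[1],cv2.resize(c['img'][max(0,y-90):y+90,x-120:x+120,::-1],(720,540)))
E
python3 look.py l1.png
```

```text
clock: 4.7
tool_pos: [0.4445, 0.0581, 0.0357]
eef_rot: [-0.0, 0.767, 0.642, -0.0]
contact_force: [-0.1, 0.4, 0.4]
width: 0.0001
grasp_force: 0.0
stand xy mm [-105.6    0.6] r 105.6 ang from front(+=advance) -0.3 toolhead err -0.4 z 0.0357 [-0.1  0.4  0.4] t 4.7
red 87 wheel-frame angle deg 181.6
yel 93 wheel-frame angle deg -128.8
grn 340 wheel-frame angle deg -24.9
```

View pics/l1.png

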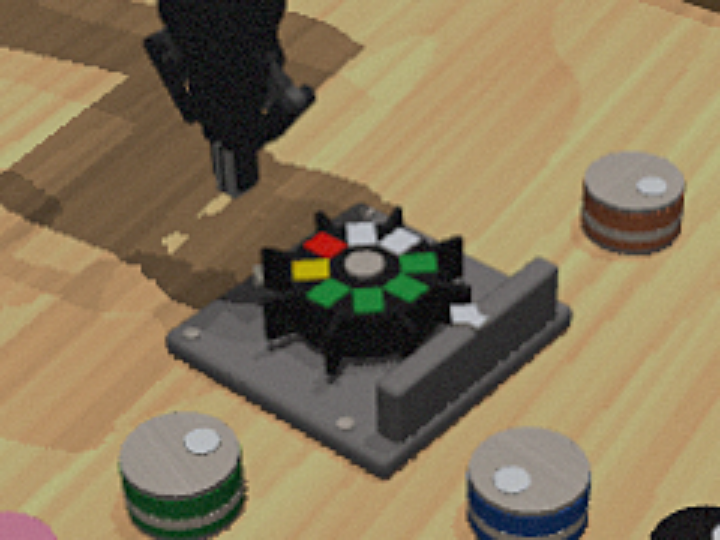

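```bash
python3 -m inch '[[[0,0.044,0],[0,0,0],1],[[0,0.044,0],[0,0,0],1],[[0,0.044,0],[0,0,0],1],[[0,0,0],[0,0,0],1]]'; python3 rel.py
python3 -m inch '[[[-0.0096,0,0],[0,0,-0.0278],1],[[-0.0096,0,0],[0,0,-0.0278],1],[[-0.0096,0,0],[0,0,-0.0278],1],[[-0.0096,0,0],[0,0,-0.0278],1],[[-0.0096,0,0],[0,0,-0.0278],1],[[-0.0096,0,0],[0,0,-0.0278],1],[[-0.0096,0,0],[0,0,-0.0278],1],[[-0.0096,0,0],[0,0,-0.0278],1]]'; python3 look.py
```

```text
clock: 5.15
tool_pos: [0.4869, 0.0505, 0.0374]
eef_rot: [0.002, 0.767, 0.641, 0.002]
contact_force: [0.6, -0.0, 0.9]
width: -0.0
grasp_force: 0.0
stand xy mm [-62.5   0.3] r 62.5 ang from front(+=advance) -0.3 toolhead err -0.4 z 0.0374 [ 0.6 -0.   0.9] t 5.15
clock: 5.95
tool_pos: [0.483, 0.0279, 0.0367]
eef_rot: [0.001, 0.643, 0.766, 0.0]
contact_force: [-0.2, -0.6, -0.2]
width: -0.0001
grasp_force: 0.0
stand xy mm [-62.6 -22.6] r 66.5 ang from front(+=advance) 19.9 toolhead err 19.7 z 0.0367 [-0.2 -0.6 -0.2] t 5.95
red 86 wheel-frame angle deg 182.5
yel 82 wheel-frame angle deg -129.8
grn 343 wheel-frame angle deg -25.4
```

```bash
python3 -m inch '[[[-0.0096,0,0],[0,0,-0.0278],1],[[-0.0096,0,0],[0,0,-0.0278],1],[[-0.0096,0,0],[0,0,-0.0278],1],[[-0.0096,0,0],[0,0,-0.0278],1]]'; python3 look.py l2.png
```

```text
clock: 6.4
tool_pos: [0.4856, 0.0168, 0.0364]
eef_rot: [0.001, 0.575, 0.818, 0.0]
contact_force: [0.7, 0.9, -0.6]
width: -0.0001
grasp_force: 0.0
stand xy mm [-58.1 -33.1] r 66.9 ang from front(+=advance) 29.7 toolhead err 29.7 z 0.0364 [ 0.7  0.9 -0.6] t 6.4
red 83 wheel-frame angle deg 182.9
yel 75 wheel-frame angle deg -130.1
grn 332 wheel-frame angle deg -26.3
```

View pics/l2.png

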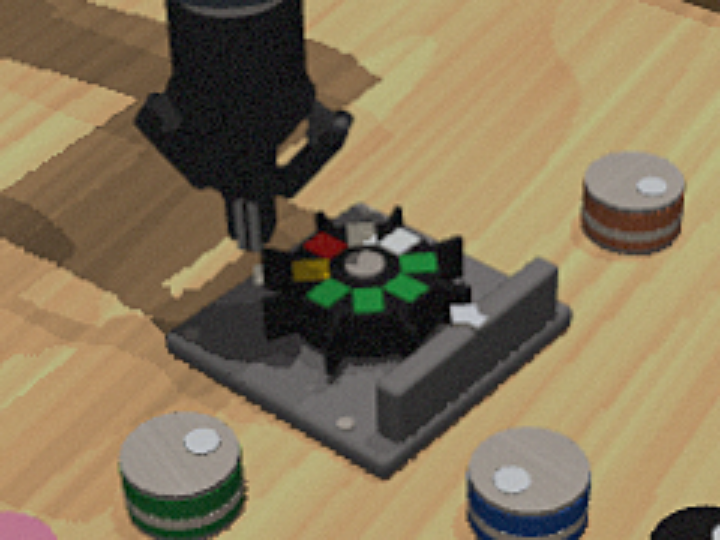

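```bash
python3 - <<'E'
from rel import *
s=env.observe();c=optics.read_camera('scene');R,t=pose(s)
x,y=proj(c,[A[0],A[1],.05])[0].astype(int)
f=lambda X:((proj(c,X)-[x-120,y-90])*3).round(0).tolist()
e=lambda a,b,z:[A[0]+np.cos(psi)*a-np.sin(psi)*b,A[1]+np.sin(psi)*a+np.cos(psi)*b,z]
print('tcp',f(t),'lugtips',f([e(-.066*np.cos(q),-.066*np.sin(q),.054) for q in np.radians([-22.5,22.5,67.5])]))
print('tcp+x11',f(t-R[:,0]*.011),'inner',f(t+R[:,1]*.014),'finger 20up',f(t-R[:,2]*.03))
# depth points near the finger
P,u,v=cloud(c,s);L=(P-t)@R
k=(np.abs(L[:,0])<.03)&(np.abs(L[:,1])<.03)&(L[:,2]<0.0)&(L[:,2]>-.04)&(P[:,2]>.06)
print(k.sum(),L[k].min(0),L[k].max(0))
w=optics.read_camera('wrist');save(w,'w2.png')
E
```

```text
stand xy mm [-57.8 -33.3] r 66.7 ang from front(+=advance) 29.9 toolhead err 29.8 z 0.0364 [ 0.5 -1.1 -0.4] t 6.45
tcp [[255.0, 276.0]] lugtips [[316.0, 207.0], [259.0, 245.0], [260.0, 297.0]]
tcp+x11 [[251.0, 287.0]] inner [[278.0, 279.0]] finger 20up [[252.0, 237.0]]
56 [-0.0131274  -0.01242469 -0.03983393] [ 0.00374593  0.01320338 -0.02621054]
```

View pics/w2.png

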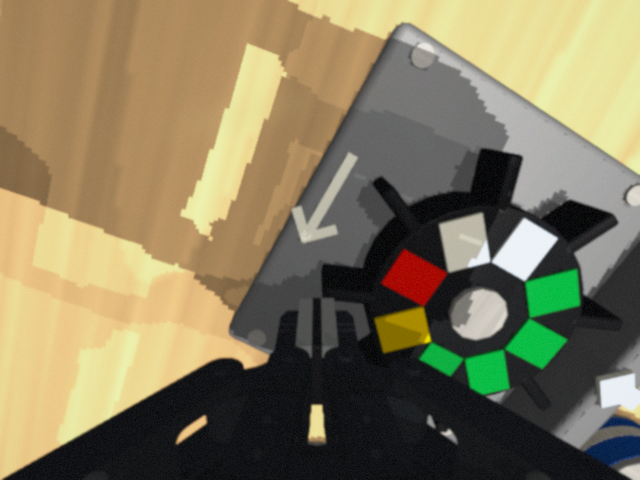

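The finger seems to have swept by outside the lug's tip: the tip is only ~16 mm thick, and the axis estimate is a bit short. I'll re-measure the axis from the wrist view (hub at ~(478,315), tabs around it).

```bash
cat > axis.py <<'E'
from h import *
from scipy.optimize import least_squares
s=env.observe();c=optics.read_camera('wrist');P,u,v=cloud(c,s)
hsv=cv2.cvtColor(c['img'],cv2.COLOR_RGB2HSV)
H=np.full((480,640,3),np.nan);H[v,u]=P
B=[]
zok=(H[...,2]>.047)&(H[...,2]<.063)&(np.hypot(H[...,0]-.551,H[...,1]-.039)<.055)
for nm,q in [('red',(hsv[...,0]<6)|(hsv[...,0]>174)),('yel',abs(hsv[...,0].astype(int)-26)<6),('grn',abs(hsv[...,0].astype(int)-68)<15)]:
    m=(q&(hsv[...,1]>150)&(hsv[...,2]>60)&zok).astype(np.uint8)
    n,lab,st,_=cv2.connectedComponentsWithStats(cv2.erode(m,np.ones((3,3))))
    for i in range(1,n):
        if st[i,4]>60: p=np.median(H[lab==i],0);B.append(p[:2]);print(nm,st[i],p.round(4))
B=np.array(B);f=lambda x:np.hypot(*(B-x).T)-.032
r=least_squares(f,[.551,.039],loss='soft_l1',f_scale=.001);print(r.x.round(4),(f(r.x)*1000).round(1))
a=np.degrees(np.arctan2(*(B-r.x).T[::-1]));print('angles',a.round(1),'mod45',((a+22.5)%45-22.5).round(1))
# tip geometry (points of the finger in tool frame)
R,t=pose(s);L=(P-t)@R;k=(abs(L[:,0])<.025)&(abs(L[:,1])<.02)&(L[:,2]<.003)&(L[:,2]>-.05)&(abs(u-317)<40)&(v>285)
for a,b in [(-.01,.003),(-.02,-.01),(-.035,-.02)]:
    q=k&(L[:,2]>a)&(L[:,2]<b);print(a,q.sum(),L[q].min(0).round(4) if q.any() else '',L[q].max(0).round(4) if q.any() else '')
E
python3 axis.py
```

```text
red [ 382  250   64   55 1884] [0.5171 0.0447 0.056 ]
yel [ 376  308   55   45 1673] [0.5228 0.0209 0.056 ]
grn [ 505  270   75   98 3347] [0.5773 0.0496 0.0559]
grn [ 421  344   88   50 2016] [0.5633 0.0136 0.0559]
[0.5475 0.0411] [-1.4 -0.1 -1.1 -0.3]
angles [ 173.3 -140.8   15.9  -60.2] mod45 [ -6.7  -5.8  15.9 -15.2]
-0.01 1 [ 0.0073  0.0016 -0.0099] [ 0.0073  0.0016 -0.0099]
-0.02 532 [ 0.0028  0.0016 -0.0198] [ 0.0101  0.0163 -0.0106]
-0.035 273 [ 0.0067 -0.0127 -0.035 ] [ 0.012   0.0116 -0.0286]
```

```bash
python3 - <<'E'
from h import *
s=env.observe();c=optics.read_camera('wrist');P,u,v=cloud(c,s)
H=np.full((480,640,3),np.nan);H[v,u]=P
m=((c['img'].min(2)>90)&(np.ptp(c['img'].astype(int),axis=2)<60)).astype(np.uint8)
n,lab=cv2.connectedComponents(cv2.erode(m,np.ones((3,3))))
q=lab==lab[315,478];ys,xs=np.nonzero(q)
print(q.sum(),xs.min(),xs.max(),ys.min(),ys.max())
hub=H[q];print('hub',np.nanmedian(hub,0).round(4),(np.nanmin(hub,0)+np.nanmax(hub,0))/2)
# high points z>.047 farthest from hub: lug tips by angle
a=np.nanmedian(hub,0)[:2];R,t=pose(s);L=(P-t)@R
d=P[:,:2]-a;rr=np.hypot(*d.T);an=np.degrees(np.arctan2(d[:,1],d[:,0]))
k=(P[:,2]>.05)&(P[:,2]<.058)&(rr<.072)&(rr>.048)
h=np.round(an[k]/3)*3
for x in np.unique(h): print(int(x),(h==x).sum(),round(rr[k][h==x].max(),4),end=' | ')
print();w=optics.read_camera('wrist')
print('tcp px',proj(w,t,s),'my finger corners',proj(w,[t+R@np.array(o) for o in [[.011,.008,-.002],[.011,-.008,-.002]]],s))
E
```

```text
2050 453 507 290 339
hub [0.5488 0.0394 0.0584] [0.55036867 0.03830344 0.05699264]
-171 110 0.0643 | -168 348 0.0658 | -165 180 0.0659 | -162 7 0.055 | -126 19 0.0509 | -123 1 0.0484 | -81 15 0.0646 | -78 69 0.0658 | -75 17 0.0653 | -36 54 0.0649 | -33 203 0.0664 | -30 152 0.0663 | -18 2 0.0719 | -15 15 0.072 | -12 31 0.072 | -9 47 0.072 | -6 34 0.072 | -3 2 0.0717 | 9 37 0.0655 | 12 234 0.066 | 15 327 0.0659 | 18 1 0.0486 | 54 39 0.0641 | 57 286 0.0657 | 60 499 0.0656 | 63 6 0.0599 | 99 31 0.0617 | 102 316 0.0655 | 105 512 0.0655 | 108 38 0.0592 | 144 35 0.0639 | 147 346 0.0657 | 150 315 0.0658 | 153 6 0.0511 | 
tcp px [[318.15840683 291.38174194]] my finger corners [[335.73798507 271.25727904]
 [300.66503584 271.25392271]]
```

```bash
python3 - <<'E'
from h import *
s=env.observe();c=optics.read_camera('wrist');P,u,v=cloud(c,s);R,t=pose(s);L=(P-t)@R*1000
H=np.full((480,640,3),np.nan);H[v,u]=L
for col in (305,330):
  for r in range(285,350,6): print(col,r,H[r,col].round(1),c['img'][r,col])
print([(x,H[305,x].round(0)) for x in range(285,350,6)])
cv2.imwrite('pics/w3.png',cv2.resize(cv2.convertScaleAbs(c['img'][230:390,240:400,::-1],alpha=2),(600,600)))
E
```

```text
305 285 [-5.2 -6.8 18.9] [67 69 66]
305 291 [-9.1 -6.8 19.8] [66 67 66]
305 297 [-12.4  -6.8  19.4] [69 69 70]
305 303 [ 11.1  -5.1 -33.9] [81 81 80]
305 309 [ 11.4  -5.  -39.4] [80 80 79]
305 315 [ 11.6  -4.8 -44.3] [79 81 78]
305 321 [ 12.1  -4.7 -49.4] [79 80 80]
305 327 [ 12.   -4.6 -53.1] [78 80 78]
305 333 [ 11.1  -4.5 -55.5] [79 81 79]
305 339 [ 11.3  -4.4 -59.4] [72 74 74]
305 345 [ 10.9  -4.3 -62.2] [82 82 82]
330 285 [  9.6   5.  -14. ] [ 9 11 12]
330 291 [  9.    4.9 -18.7] [22 25 22]
330 297 [  6.4   4.9 -19.2] [46 46 47]
330 303 [ 11.3   4.3 -34.4] [82 82 80]
330 309 [ 11.1   4.2 -38.8] [82 82 80]
330 315 [nan nan nan] [81 83 82]
330 321 [ 10.7   4.  -46.8] [79 80 79]
330 327 [ 11.    3.8 -51.5] [81 79 77]
330 333 [ 11.1   3.7 -55.5] [82 80 79]
330 339 [ 11.    3.6 -58.9] [75 76 73]
330 345 [ 11.    3.5 -62.3] [80 82 78]
[(285, array([-17., -17.,  19.])), (291, array([-16., -14.,  18.])), (297, array([-17., -11.,  20.])), (303, array([ 11.,  -6., -36.])), (309, array([ 12.,  -4., -37.])), (315, array([ 11.,  -1., -36.])), (321, array([ 11.,   1., -36.])), (327, array([ 12.,   3., -37.])), (333, array([ 11.,   5., -36.])), (339, array([-17.,  11.,  19.])), (345, array([-17.,  14.,  19.]))]
```

View pics/w3.png

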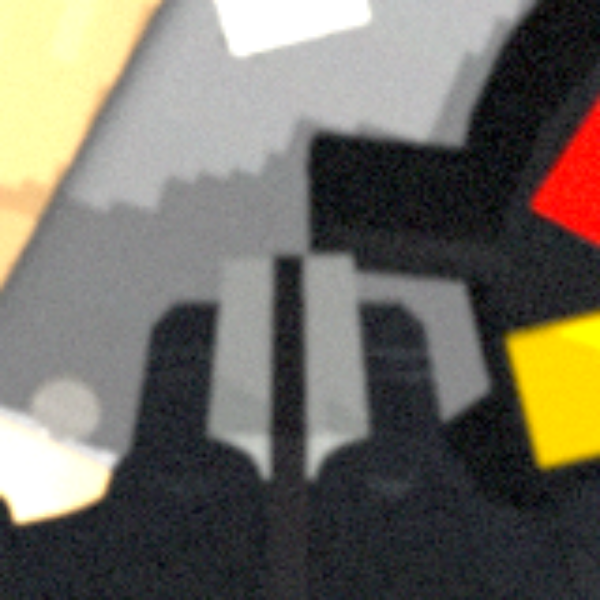

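The fingertip's visible end (crop ~(285,255)) is ~29 mm behind the nominal TCP, so the tip passed above the lugs. I'll withdraw to the front and measure where the tip really is.

```bash
python3 -m inch '[[[0,-0.065,0],[0,0,0],1],[[0,-0.065,0],[0,0,0],1],[[0.06,0,0],[0,0,0.0833],1],[[0.06,0,0],[0,0,0.0833],1],[[0.06,0,0],[0,0,0.0833],1],[[0.03,0,0],[0,0,0.0833],1],[[0,0,0],[0,0,0],1]]'
python3 - <<'E'
from rel import *
for n in ('scene','side'):
    s=env.observe();c=optics.read_camera(n);P,u,v=cloud(c,s);R,t=pose(s);L=(P-t)@R
    k=(abs(L[:,0])<.02)&(abs(L[:,1])<.022)&(L[:,2]<.02)&(L[:,2]>-.07)
    for a in np.arange(-.06,.02,.006):
        q=k&(L[:,2]>=a)&(L[:,2]<a+.006)
        if q.any(): print(n,a.round(3),q.sum(),(L[q].min(0)*1000).round(0),(L[q].max(0)*1000).round(0))
E
```

```text
clock: 7.45
tool_pos: [0.4376, 0.0661, 0.0356]
eef_rot: [0.0, 0.768, 0.641, 0.0]
contact_force: [0.5, -0.4, 0.0]
width: 0.0002
grasp_force: 0.0
stand xy mm [-113.8    7.4] r 114.1 ang from front(+=advance) -3.7 toolhead err -0.5 z 0.0356 [ 0.5 -0.4  0. ] t 7.45
scene -0.06 32 [-13. -12. -60.] [  7.  17. -54.]
scene -0.054 43 [-13. -11. -54.] [  7.  17. -48.]
scene -0.048 40 [-13. -13. -48.] [  7.  16. -42.]
scene -0.042 44 [-12. -12. -42.] [  6.  16. -36.]
scene -0.036 27 [-13. -10. -36.] [  5.  16. -30.]
scene -0.03 7 [-11.  -2. -30.] [ -6.   9. -26.]
side -0.06 39 [-14. -15. -60.] [  1.  13. -54.]
side -0.054 43 [-14. -15. -54.] [  2.  13. -48.]
side -0.048 42 [-14. -15. -48.] [  7.  12. -43.]
side -0.042 44 [-15. -15. -42.] [  2.  13. -36.]
side -0.036 39 [-14. -12. -36.] [ -6.  12. -30.]
side -0.03 12 [-13. -12. -29.] [ -4.   4. -24.]
```

Every camera agrees that the tip ends ~27 mm short of the nominal TCP. I'll lower accordingly, check forces, and enter the gap.

```bash
python3 -m inch '[[[-0.0247,0,0.031],[0,0,0],1],[[0,0,0.031],[0,0,0],1],[[0,0,0.031],[0,0,0],1],[[0,0,0],[0,0,0],1]]'; python3 rel.py; python3 -m inch '[[[0,0.043,0],[0,0,0],1],[[0,0.043,0],[0,0,0],1],[[0,0.043,0],[0,0,0],1],[[0,0.043,0],[0,0,0],1],[[0,0,0],[0,0,0],1],[[0,0,0],[0,0,0],1]]';python3 look.py l3.png
```

```text
clock: 7.95
tool_pos: [0.4355, 0.0576, 0.0061]
eef_rot: [-0.001, 0.767, 0.642, -0.001]
contact_force: [1.0, -1.1, -0.2]
width: -0.0
grasp_force: 0.0
stand xy mm [-114.5   -1.4] r 114.5 ang from front(+=advance) 0.7 toolhead err -0.4 z 0.0061 [ 1.  -1.1 -0.2] t 7.95
clock: 8.55
tool_pos: [0.4873, 0.0488, 0.0077]
eef_rot: [0.0, 0.767, 0.642, 0.0]
contact_force: [-0.3, -0.6, 0.5]
width: -0.0001
grasp_force: 0.0
stand xy mm [-61.8  -1.3] r 61.8 ang from front(+=advance) 1.2 toolhead err -0.4 z 0.0077 [-0.3 -0.6  0.5] t 8.55
red 81 wheel-frame angle deg 182.9
yel 71 wheel-frame angle deg -130.8
grn 337 wheel-frame angle deg -24.7
```

View pics/l3.png

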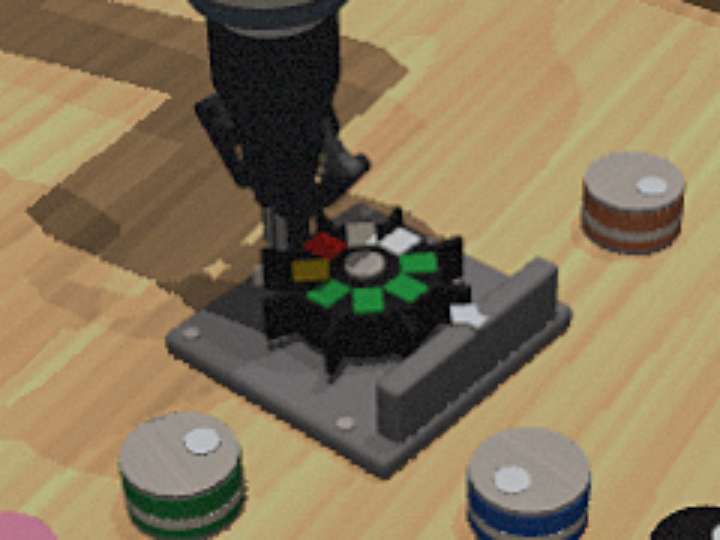

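The finger (crop ~(280,240)) is in the front gap with no contact. Starting the arc push.

```bash
python3 -m inch '[[[-0.009,0,0],[0,0,-0.0278],1],[[-0.009,0,0],[0,0,-0.0278],1],[[-0.009,0,0],[0,0,-0.0278],1],[[-0.009,0,0],[0,0,-0.0278],1],[[-0.009,0,0],[0,0,-0.0278],1],[[-0.009,0,0],[0,0,-0.0278],1],[[-0.009,0,0],[0,0,-0.0278],1],[[-0.009,0,0],[0,0,-0.0278],1]]'; python3 look.py
```

```text
clock: 9.4
tool_pos: [0.486, 0.0275, 0.0076]
eef_rot: [-0.0, 0.643, 0.766, -0.0]
contact_force: [0.6, 1.9, -0.3]
width: -0.0003
grasp_force: 0.9
stand xy mm [-59.6 -22.4] r 63.7 ang from front(+=advance) 20.6 toolhead err 19.8 z 0.0076 [ 0.6  1.9 -0.3] t 9.4
red 81 wheel-frame angle deg -166.9
yel 78 wheel-frame angle deg -118.4
grn 339 wheel-frame angle deg -16.0
```

```bash
python3 -m inch '[[[-0.009,0,0],[0,0,-0.0278],1],[[-0.009,0,0],[0,0,-0.0278],1],[[-0.009,0,0],[0,0,-0.0278],1],[[-0.009,0,0],[0,0,-0.0278],1],[[-0.009,0,0],[0,0,-0.0278],1],[[-0.009,0,0],[0,0,-0.0278],1],[[-0.009,0,0],[0,0,-0.0278],1],[[-0.009,0,0],[0,0,-0.0278],1],[[0,0,0],[0,0,0],1],[[0,0,0],[0,0,0],1],[[0,0,0],[0,0,0],1]]'; python3 look.py
```

```text
clock: 10.55
tool_pos: [0.4931, 0.0071, 0.0076]
eef_rot: [-0.0, 0.502, 0.865, -0.0]
contact_force: [0.4, -0.5, -0.8]
width: -0.0001
grasp_force: 0.0
stand xy mm [-49.  -41.3] r 64.1 ang from front(+=advance) 40.1 toolhead err 39.6 z 0.0076 [ 0.4 -0.5 -0.8] t 10.55
red 85 wheel-frame angle deg -129.9
yel 89 wheel-frame angle deg -84.0
grn 323 wheel-frame angle deg 10.0
```

One click made. Back out, return to the front, and check.

```bash
python3 -m inch '[[[0,-0.07,0],[0,0,0],1],[[0,-0.07,0],[0,0,0],1],[[0,0,0],[0,0,0.044],1],[[0.05,0,0],[0,0,0.0889],1],[[0.05,0,0],[0,0,0.0889],1],[[0.05,0,0],[0,0,0.0889],1],[[0.05,0,0],[0,0,0.0889],1],[[0.05,0,0],[0,0,0.044],1],[[0,0,0],[0,0,0],1],[[0,0,0],[0,0,0],1]]'; python3 look.py
```

```text
clock: 11.6
tool_pos: [0.4443, 0.0585, 0.0076]
eef_rot: [0.0, 0.766, 0.643, -0.0]
contact_force: [0.8, 0.0, 0.9]
width: 0.0001
grasp_force: 0.0
stand xy mm [-105.9    1. ] r 105.9 ang from front(+=advance) -0.5 toolhead err -0.1 z 0.0076 [0.8 0.  0.9] t 11.6
red 93 wheel-frame angle deg -130.7
yel 94 wheel-frame angle deg -86.5
grn 324 wheel-frame angle deg 11.3
```

```bash
python3 -m inch '[[[0,0.048,0],[0,0,0],1],[[0,0.048,0],[0,0,0],1],[[0,0.048,0],[0,0,0],1],[[0,0,0],[0,0,0],1],[[-0.009,0,0],[0,0,-0.0278],1],[[-0.009,0,0],[0,0,-0.0278],1],[[-0.009,0,0],[0,0,-0.0278],1],[[-0.009,0,0],[0,0,-0.0278],1],[[-0.009,0,0],[0,0,-0.0278],1],[[-0.009,0,0],[0,0,-0.0278],1],[[-0.009,0,0],[0,0,-0.0278],1],[[-0.009,0,0],[0,0,-0.0278],1],[[-0.009,0,0],[0,0,-0.0278],1],[[-0.009,0,0],[0,0,-0.0278],1],[[-0.009,0,0],[0,0,-0.0278],1],[[-0.009,0,0],[0,0,-0.0278],1],[[-0.009,0,0],[0,0,-0.0278],1],[[-0.009,0,0],[0,0,-0.0278],1],[[-0.009,0,0],[0,0,-0.0278],1],[[-0.009,0,0],[0,0,-0.0278],1]]'
python3 -m inch '[[[0,0,0],[0,0,0],1],[[0,0,0],[0,0,0],1],[[0,0,0],[0,0,0],1]]'; python3 look.py
```

```text
clock: 13.65
tool_pos: [0.4922, 0.0087, 0.0075]
eef_rot: [-0.0, 0.499, 0.866, -0.0]
contact_force: [0.0, -0.2, -0.1]
width: 0.0002
grasp_force: 0.0
clock: 13.95
tool_pos: [0.4929, 0.0091, 0.0075]
eef_rot: [-0.0, 0.501, 0.866, -0.0]
contact_force: [-0.1, 0.7, 0.9]
width: 0.0
grasp_force: 0.0
stand xy mm [-49.6 -39.4] r 63.4 ang from front(+=advance) 38.5 toolhead err 39.7 z 0.0075 [-0.1  0.7  0.9] t 13.95
red 91 wheel-frame angle deg -85.8
yel 94 wheel-frame angle deg -44.2
grn 299 wheel-frame angle deg 50.3
```

Second click done (red at −90°). Return and make the third.

```bash
python3 -m inch '[[[0,-0.07,0],[0,0,0],1],[[0,-0.07,0],[0,0,0],1],[[0,0,0],[0,0,0.044],1],[[0.05,0,0],[0,0,0.0889],1],[[0.05,0,0],[0,0,0.0889],1],[[0.05,0,0],[0,0,0.0889],1],[[0.05,0,0],[0,0,0.0889],1],[[0.047,0,0],[0,0,0.044],1],[[0,0,0],[0,0,0],1],[[0,0,0],[0,0,0],1]]'; python3 look.py
python3 -m inch '[[[0,0.048,0],[0,0,0],1],[[0,0.048,0],[0,0,0],1],[[0,0.048,0],[0,0,0],1],[[0,0,0],[0,0,0],1],[[-0.009,0,0],[0,0,-0.0278],1],[[-0.009,0,0],[0,0,-0.0278],1],[[-0.009,0,0],[0,0,-0.0278],1],[[-0.009,0,0],[0,0,-0.0278],1],[[-0.009,0,0],[0,0,-0.0278],1],[[-0.009,0,0],[0,0,-0.0278],1],[[-0.009,0,0],[0,0,-0.0278],1],[[-0.009,0,0],[0,0,-0.0278],1],[[-0.009,0,0],[0,0,-0.0278],1],[[-0.009,0,0],[0,0,-0.0278],1],[[-0.009,0,0],[0,0,-0.0278],1],[[-0.009,0,0],[0,0,-0.0278],1],[[-0.009,0,0],[0,0,-0.0278],1],[[-0.009,0,0],[0,0,-0.0278],1],[[-0.009,0,0],[0,0,-0.0278],1],[[-0.009,0,0],[0,0,-0.0278],1]]'
python3 -m inch '[[[0,0,0],[0,0,0],1],[[0,0,0],[0,0,0],1],[[0,0,0],[0,0,0],1]]'; python3 look.py
```

```text
clock: 15.0
tool_pos: [0.4439, 0.0596, 0.0076]
eef_rot: [0.0, 0.765, 0.644, -0.0]
contact_force: [-0.3, -0.3, -0.1]
width: 0.0002
grasp_force: 0.0
stand xy mm [-106.5    2. ] r 106.5 ang from front(+=advance) -1.1 toolhead err 0.0 z 0.0076 [-0.3 -0.3 -0.1] t 15.0
red 92 wheel-frame angle deg -86.2
yel 96 wheel-frame angle deg -43.8
grn 314 wheel-frame angle deg 53.0
clock: 17.05
tool_pos: [0.492, 0.01, 0.0075]
eef_rot: [-0.0, 0.498, 0.867, -0.0]
contact_force: [-0.8, 1.5, 0.7]
width: -0.0001
grasp_force: 0.0
clock: 17.35
tool_pos: [0.4925, 0.0103, 0.0075]
eef_rot: [-0.0, 0.5, 0.866, -0.0]
contact_force: [-1.4, -1.9, -0.1]
width: -0.0004
grasp_force: 0.7
stand xy mm [-50.2 -38.3] r 63.2 ang from front(+=advance) 37.3 toolhead err 39.8 z 0.0075 [-1.4 -1.9 -0.1] t 17.35
red 98 wheel-frame angle deg -44.2
yel 96 wheel-frame angle deg -3.2
grn 271 wheel-frame angle deg 90.6
```

Yellow is at the pointer. Withdraw, let it settle, and confirm before the last click.

```bash
python3 -m inch '[[[0,-0.07,0],[0,0,0],1],[[0,-0.07,0],[0,0,0],1],[[0,0,0],[0,0,0.044],1],[[0.05,0,0],[0,0,0.0889],1],[[0.05,0,0],[0,0,0.0889],1],[[0.05,0,0],[0,0,0.0889],1],[[0.05,0,0],[0,0,0.0889],1],[[0.034,0,0],[0,0,0.044],1],[[0,0,0],[0,0,0],1],[[0,0,0],[0,0,0],1],[[0,0,0],[0,0,0],1],[[0,0,0],[0,0,0],1]]'; python3 look.py l4.png
```

```text
clock: 18.6
tool_pos: [0.4433, 0.0565, 0.0076]
eef_rot: [-0.0, 0.765, 0.644, -0.0]
contact_force: [0.0, -0.0, -0.7]
width: 0.0001
grasp_force: 0.0
stand xy mm [-106.6   -1.2] r 106.6 ang from front(+=advance) 0.6 toolhead err -0.0 z 0.0076 [ 0.  -0.  -0.7] t 18.6
red 94 wheel-frame angle deg -42.8
yel 93 wheel-frame angle deg -2.6
grn 304 wheel-frame angle deg 103.7
```

View pics/l4.png

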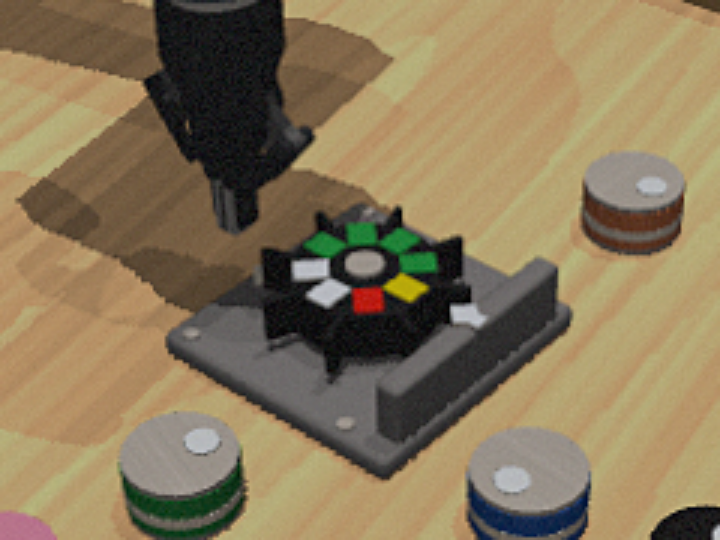

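Yellow (407,288) lies on the line hub (365,264) to pointer (468,314), at rest. Now one last click.

```bash
python3 -m inch '[[[0,0.048,0],[0,0,0],1],[[0,0.048,0],[0,0,0],1],[[0,0.048,0],[0,0,0],1],[[0,0,0],[0,0,0],1],[[-0.009,0,0],[0,0,-0.0278],1],[[-0.009,0,0],[0,0,-0.0278],1],[[-0.009,0,0],[0,0,-0.0278],1],[[-0.009,0,0],[0,0,-0.0278],1],[[-0.009,0,0],[0,0,-0.0278],1],[[-0.009,0,0],[0,0,-0.0278],1],[[-0.009,0,0],[0,0,-0.0278],1],[[-0.009,0,0],[0,0,-0.0278],1],[[-0.009,0,0],[0,0,-0.0278],1],[[-0.009,0,0],[0,0,-0.0278],1],[[-0.009,0,0],[0,0,-0.0278],1],[[-0.009,0,0],[0,0,-0.0278],1],[[-0.009,0,0],[0,0,-0.0278],1],[[-0.009,0,0],[0,0,-0.0278],1],[[-0.009,0,0],[0,0,-0.0278],1]]'
python3 -m inch '[[[0,0,0],[0,0,0],1],[[0,0,0],[0,0,0],1],[[0,0,0],[0,0,0],1]]'; python3 look.py
```

```text
clock: 20.55
tool_pos: [0.4901, 0.01, 0.0075]
eef_rot: [-0.0, 0.517, 0.856, -0.0]
contact_force: [0.4, 0.7, 0.0]
width: -0.0003
grasp_force: 0.0
clock: 20.85
tool_pos: [0.4906, 0.0101, 0.0075]
eef_rot: [-0.0, 0.518, 0.855, -0.0]
contact_force: [-1.1, -2.7, 0.2]
width: -0.0
grasp_force: 0.8
stand xy mm [-52.  -38.8] r 64.9 ang from front(+=advance) 36.7 toolhead err 37.4 z 0.0075 [-1.1 -2.7  0.2] t 20.85
red 92 wheel-frame angle deg -1.7
yel 86 wheel-frame angle deg 39.2
grn 244 wheel-frame angle deg 147.1
```

```bash
python3 -m inch '[[[0,-0.07,0],[0,0,0],1],[[0,-0.07,0],[0,0,0],1],[[0,-0.03,-0.1],[0,0,0],1],[[0,0,-0.15],[0,0,0],1],[[0,0,-0.15],[0,0,0],1],[[0,0,0],[0,0,0],1],[[0,0,0],[0,0,0],1],[[0,0,0],[0,0,0],1],[[0,0,0],[0,0,0],1],[[0,0,0],[0,0,0],1]]'; python3 look.py l5.png
```

```text
clock: 21.9
tool_pos: [0.4455, -0.0135, 0.1267]
eef_rot: [-0.001, 0.517, 0.856, -0.0]
contact_force: [-0.3, -0.6, 0.5]
width: 0.0002
grasp_force: 0.0
stand xy mm [-92.5 -69.7] r 115.9 ang from front(+=advance) 37.0 toolhead err 37.5 z 0.1267 [-0.3 -0.6  0.5] t 21.9
red 93 wheel-frame angle deg -2.8
yel 90 wheel-frame angle deg 41.9
grn 298 wheel-frame angle deg 160.8
```

View pics/l5.png

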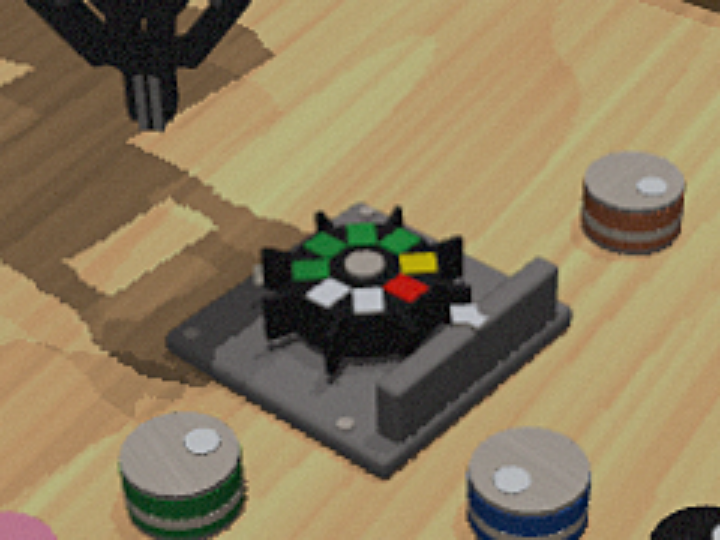

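Red (407,288) is at the pointer (468,314), the tins are where they were, and the arm is clear.

```bash
python3 -c "
from bench import env
print(env.job_done())"
```

```text
the job is handed in; nothing more can be done
None
```

The wheel went four single clicks, settling at yellow before the last, and now rests with the red tab at the white pointer, the tins not visibly moved and the arm clear; I handed the job in at about 22 s, but no verdict came back.

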